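# Cover the bowl and lean the serving board up to dry

## Robot

A 6-joint arm with a two-finger parallel gripper is mounted at the origin on the work surface. World frame = base frame: x ahead of the robot, y to its left, z up, the work surface at z = 0. Lengths are in mm, angles in rad, forces in N, time in s.
With the tool pointing down it reaches from about 350 to 875 mm from the base axis. Payload 4.2 kg.
Tool frame: the origin (TCP) lies midway between the tips of the shut fingers; the grasp point (between the pads) lies 19 mm behind it (arm.tcp_to_grasp is the distance from the TCP to the grasp point, in mm); z points along the fingers, y is the line along which they close (so a half turn about z gives the same grasp; the last joint's range is limited). The gripper opens to 85 mm and grips with 20 to 120 N. Pads are 22 mm wide; open, the fingers measure 114 mm over their backs; the gripper's body (76 mm by 85 mm) begins 54 mm behind the grasp point. The pads swing forward as they close: fully open they stand 13 mm farther back than shut.
Start: joints at [1.546, 0.385, 0.008, 0, -1.194, -0.259], TCP at [174.971, 599.987, 231.312] pointing down, gripper open.
Joint ranges: [-3.14, 3.14], [-1.21, 2.06], [-1.07, 1.41], [-3.16, 2.05], [-2.99, -0.16], [-3.1, 3.1]. Speed limits (rad/s): [2.79, 2.79, 3.14, 3.14, 3.14, 3.14].

## Interface

Orientations are given as a unit quaternion [x, y, z, w].
In Python, from bench import arm, imaging, job, models gives the robot as it stands.
- The arm moves only by the tool arm_command, never from a script. Its argument "rows" is a list of rows, each an object with "grip": the opening, from 0 (shut) to 1 (fully open); "linear": the shift along the tool's x, y, z in mm, a list of three; "rot": the turn, a rotation vector about the tool's x, y, z in rad, a list of three. In form: [{"grip": grip, "linear": [tx, ty, tz], "rot": [rx, ry, rz]}, ...]. A call has 1 to 10 rows; each row is the pose to reach, as a shift and turn from the pose commanded when the call began, along the tool's axes at that moment; what a row does not reach only later rows make up. A row lasts 1/8 s, in which the tool goes at most 62.5 mm and 10.7 degrees, less where a joint would pass 70% of its speed; a pose out of reach is approached as far as the arm can. A call with a gripper value outside its range is refused whole. The fingers move at their own pace and stop on an object; the grip force is fixed at half the most. Time passes only in rows, so rows that repeat a pose let the fingers close. It gives the time, the measured TCP pose, the force, the opening and the grip force at its end, in the units of the state.
- arm.read_state(): the state, without advancing time (a new reading comes with each control period).
- imaging.get_image(name): name is "side" or "top"; returns a dict with "frame" (420x560x3 uint8, red, green, blue), "fx", "fy", "cx", "cy" (pixels), "extrinsics" (4x4, takes a point from world to camera coordinates). Camera axes: x right, y down, z forward; pixel columns grow to the right and rows downward; lengths in mm; the calibration is good to about 2 mm. A picture is of the moment at which its call begins. There is no depth.
- job.job_done(): hands the job in; it is judged then, once.
Trained networks look in a picture, given as the dict that the camera call returned (one of the last four; its "shot" number tells which), for a name from the list of things; names that differ only in an ending like _2 or _b are one class to them, and where a whole thing is asked for, a point or a joint stands for the part that bears it (a point fixed in the world has none). Each returns a list of dicts, best first, with "score" (0 to 1); they miss things now and then, are a little off and sometimes report something else, mostly with a low value. They report only what shows in the picture. A call takes as long as a camera call. They do not tell look-alikes from the thing itself.
- models.spot_in(picture, query): "rect" ([left, top, right, bottom] in pixels, round what is visible of it).
- models.tip_of(picture, query): "pixel" ([column, row] in pixels: a listed point, or the origin of a listed thing).
The state is a dict: "clock": time; "joints": joint angles; "joint_vel": joint speeds; "joint_efforts": joint torques, N m; "position": TCP position; "ee_rot": TCP orientation; "contact_force": force on the tool from outside, world axes, zero at the start; "wrist_torque": the same for the moment, N m; "gripper_width": finger opening in mm; "grasp_force": force on a finger pad.
Only numpy, scipy, OpenCV 4.12 (cv2) and the standard library are available. Lean on these libraries where they do the work, as an engineer would, in place of code of your own. Each camera call takes 0.05 s, during which the arm holds its last target. There are 200 camera calls.

## Task

Take the lid off the long serving board and cover the two-handled serving bowl with it. Then put the board down leaning low against the panel of the drying stand, handle at the panel and broad end on the table out in front of the stop strip, and let go of it; take it again lower down and lift its broad end over the strip, so that it is left leaning steeply and squarely, handle up against the panel, foot on the table and against the inside of the strip. Leave the other tableware where it is.

Things in the scene. Friction and masses are not known exactly. Their poses are not given: they have to be found in the camera images.
- stand: fixed dark wooden drying stand: upright panel 200 wide, 270 high; stop strip 14 high across its front (x -122 to -110), joined to the panel by runners 14 high at y = +-88 to 100; no floor inside, only the table. Origin: foot of the panel's front face, mid-width, on the table; x horizontal into the panel (the lean is along +x), y along its width, z up
- board: pale wooden long serving board, 260 long, 18 thick, about 0.2 kg, lying flat with the lid on it. Broad part 58 wide from x = -130 to 45 (the foot end is at -130), handle 30 wide from x = 44 to 130. Origin: underside, mid-length; x along its length toward the handle end, y across its width, z out of its upper face. Centre of mass at about x = -16
- board_foot (a point): middle of the underside edge at the board's broad (foot) end, x = -130 of the board
- board_head (a point): middle of the underside edge at the board's handle end, x = 130 of the board; this edge meets the panel
- lid: flat grey hard-silicone lid, disc of diameter 136, 7 thick, with a central knob of diameter 25, 27 tall above the disc (top at z = 34). Origin: centre of its underside; z up. It starts resting on the board, about 0.09 kg
- kadai: steel kadai-shaped serving bowl, rim outer diameter 116, 60 high, loose, about 0.45 kg, with two opposite loop handles along its y reaching 82 from the axis, below the rim. Origin: centre of its underside; z up
- kadai_rim (a point): centre of the bowl's mouth, at rim height (60 above its underside)
- pot: plain steel pot without handles, rim diameter 86, 75 high; not for the lid. Origin: centre of underside
- tumbler_a: glass tumbler, diameter 66, 90 high. Origin: centre of underside
- tumbler_b: another such tumbler
- thali: flat steel plate, diameter 230, 18 high. Origin: centre of underside
- jar: amber glass jar, diameter 56, 90 high. Origin: centre of underside
Things that resemble listed ones, but are neither listed nor needed, are in the scene too. Of the things like the lid, leave any that is pink, turquoise or yellow; of the rest the larger one is meant.

How it is judged:
By the outcome, as a careful person would: the job done as asked, in the order asked, and still so for the second after the job is handed in, with the robot touching nothing.
It also fails if it takes over 64 s, if anything falls off the work surface, if the arm or the gripper's body presses on something with over 40 N, if the wrist force passes 120 N, or if a joint passes its speed limit or range.

## Working session

There is one attempt and no reset: what is moved stays moved. The work goes in short steps, Python scripts to look and compute and a tool call to move; the robot and the scene stay as the last step left them, time stands still between calls to the robot, and variables do not carry over. Pictures are saved under pics/ and viewed, at most 10 in all, crops included, and the job is handed in when it is done.

Besides the shell and the picture viewer there is one more tool, called as a command line: name --argument value ..., lists and objects as JSON in quotes. arm_command: Moves the arm, as the interface text tells. Its arguments: {"type":"object","properties":{"rows":{"type":"array"}},"required":["rows"]}

```bash
mkdir -p pics; ls
cat > h.py <<'E'
import numpy as np, cv2
from bench import arm, imaging, job, models
from scipy.spatial.transform import Rotation as R
def shot(n): return imaging.get_image(n)
def save(p,name): cv2.imwrite('pics/'+name,p['frame'][:,:,::-1])
def ray(p,px):
    E=np.array(p['extrinsics']);Rm=E[:3,:3];c=-Rm.T@E[:3,3]
    d=Rm.T@np.array([(px[0]-p['cx'])/p['fx'],(px[1]-p['cy'])/p['fy'],1.]);return c,d/np.linalg.norm(d)
def onz(p,px,z):
    c,d=ray(p,px);return c+d*(z-c[2])/d[2]
def tri(*obs):
    A=np.zeros((3,3));b=np.zeros(3)
    for p,px in obs:
        c,d=ray(p,px);M=np.eye(3)-np.outer(d,d);A+=M;b+=M@c
    return np.linalg.solve(A,b)
def proj(p,X):
    E=np.array(p['extrinsics']);q=E[:3,:3]@np.array(X)+E[:3,3];return np.array([p['fx']*q[0]/q[2]+p['cx'],p['fy']*q[1]/q[2]+p['cy']])
def state():
    s=arm.read_state();print('t',s['clock'],'pos',np.round(s['position'],1),'F',np.round(s['contact_force'],1),'w',round(s['gripper_width'],1),'gf',round(s['grasp_force'],1));print('R',np.round(R.from_quat(s['ee_rot']).as_matrix(),3).tolist(),'j',np.round(s['joints'],3));return s
E
python3 - <<'E'
from h import *
state()
T=shot('top');S=shot('side')
save(T,'t0.png');save(S,'s0.png')
for n,p in (('T',T),('S',S)):
    E=np.array(p['extrinsics']);print(n,-E[:3,:3].T@E[:3,3],p['fx'])
    for q in ['stand','board','board_foot','board_head','lid','kadai','kadai_rim','pot']:
        print(n,q,[(np.round(r['pixel'],1).tolist(),round(r['score'],2)) for r in models.tip_of(p,q)[:4]],[(np.round(r['rect']).tolist(),round(r['score'],2)) for r in models.spot_in(p,q)[:4]])
E
```

```text
pics
t 0.0 pos [174.8 599.4 230.2] F [-0.   0.7 -0.2] w 85.5 gf 0.0
R [[0.96, -0.28, -0.001], [-0.28, -0.96, -0.002], [0.0, 0.002, -1.0]] j [ 1.546e+00  3.860e-01  7.000e-03 -1.000e-03 -1.194e+00 -2.590e-01]
T [ 390.85464455    4.44251113 1232.50653488] 443.9432874127818
T stand [([169.4, 191.8], 0.93)] [([129.0, 128.0, 213.0, 229.0], 0.57), ([299.0, 144.0, 319.0, 174.0], 0.31)]
T board [] [([273.0, 221.0, 371.0, 250.0], 0.75)]
T board_foot [([364.7, 240.6], 0.66)] [([272.0, 220.0, 366.0, 249.0], 0.8)]
T board_head [([272.1, 224.6], 0.79)] [([269.0, 218.0, 367.0, 250.0], 0.58)]
T lid [([422.9, 318.8], 0.89), ([381.7, 278.1], 0.75), ([222.7, 286.5], 0.72), ([147.8, 269.1], 0.67)] [([407.0, 301.0, 444.0, 337.0], 0.95), ([124.0, 248.0, 172.0, 295.0], 0.92), ([200.0, 262.0, 248.0, 314.0], 0.79), ([364.0, 262.0, 400.0, 296.0], 0.78)]
T kadai [([427.6, 224.0], 0.92)] [([407.0, 200.0, 463.0, 250.0], 0.87)]
T kadai_rim [([436.1, 222.7], 0.96)] [([406.0, 202.0, 467.0, 245.0], 0.97)]
T pot [([377.6, 164.0], 0.9)] [([367.0, 146.0, 399.0, 179.0], 0.92), ([274.0, 220.0, 371.0, 249.0], 0.42)]
S [ 
[... 270 characters left out ...]
ad [([257.5, 227.1], 0.88), ([372.4, 210.6], 0.56)] [([307.0, 193.0, 326.0, 223.0], 0.73), ([254.0, 222.0, 308.0, 288.0], 0.69), ([366.0, 185.0, 387.0, 216.0], 0.45)]
S lid [([165.6, 184.6], 0.89), ([281.3, 253.9], 0.86), ([280.8, 320.2], 0.79), ([275.3, 375.3], 0.73)] [([262.0, 302.0, 300.0, 333.0], 0.88), ([145.0, 174.0, 187.0, 198.0], 0.8), ([257.0, 355.0, 296.0, 399.0], 0.76), ([168.0, 211.0, 210.0, 245.0], 0.6)]
S kadai [([360.6, 321.0], 0.83)] [([332.0, 290.0, 395.0, 338.0], 0.57)]
S kadai_rim [([360.4, 310.9], 0.58)] [([326.0, 291.0, 393.0, 336.0], 0.71)]
S pot [([361.0, 256.9], 0.71), ([314.1, 217.7], 0.42)] [([368.0, 184.0, 384.0, 214.0], 0.68), ([350.0, 234.0, 384.0, 265.0], 0.63)]
```

View pics/t0.png

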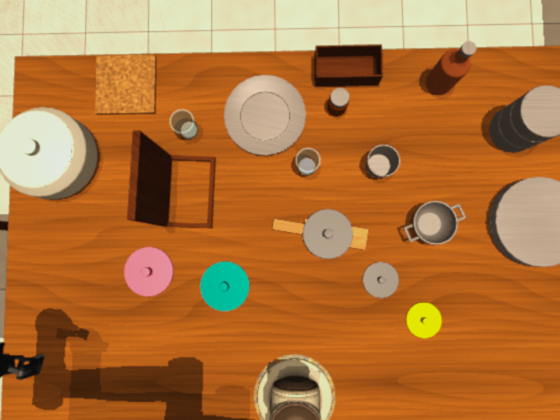

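View pics/s0.png

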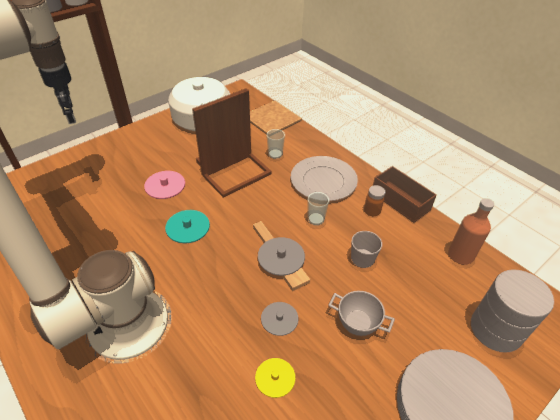

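The top view shows the board at (320,235) with its handle toward the stand. The larger grey lid is on it with its knob at (328,234). The kadai is at (435,222), and the stand's panel foot is at about x=169 with the strip at about x=213. Next I measure these accurately.

Run:
```python
from h import *
T=shot('top');S=shot('side')
save(T,'t1.png')
def grey(p,rect,lo,hi,sat=40):
    h=cv2.cvtColor(p['frame'],cv2.COLOR_RGB2HSV);m=((h[:,:,1]<sat)&(h[:,:,2]>lo)&(h[:,:,2]<hi)).astype(np.uint8)
    k=np.zeros_like(m);l,t,r,b=rect;k[t:b,l:r]=m[t:b,l:r];return k
for n,p,rc in (('T',T,(290,200,362,265)),('S',S,(250,232,312,283))):
    m=grey(p,rc,60,200,60);cs=cv2.findContours(m,0,1)[0];c=max(cs,key=cv2.contourArea);e=cv2.fitEllipse(cv2.convexHull(c));print(n,'lid ellipse',e,cv2.boundingRect(c))
    c0=onz(p,e[0],22);print('  lid ctr at z=22',c0)
# pale wood
for n,p,rc in (('T',T,(262,210,380,258)),('S',S,(245,215,315,295))):
    h=cv2.cvtColor(p['frame'],cv2.COLOR_RGB2HSV);l,t,r,b=rc
    m=((h[:,:,0]>10)&(h[:,:,0]<25)&(h[:,:,2]>190)).astype(np.uint8);k=np.zeros_like(m);k[t:b,l:r]=m[t:b,l:r]
    cs=[c for c in cv2.findContours(k,0,1)[0] if cv2.contourArea(c)>15]
    for c in cs:
        bx=cv2.boxPoints(cv2.minAreaRect(c));print(n,'board',cv2.contourArea(c),bx.round(1).tolist(),[onz(p,q,18)[:2].round(1).tolist() for q in bx])
def tip(q):return models.tip_of(T,q),models.tip_of(S,q)
for q in ['stand','board_foot','board_head','kadai','kadai_rim']:
    a,b=tip(q)
    if a and b: print(q,tri((T,a[0]['pixel']),(S,b[0]['pixel'])).round(1),a[0]['pixel'],b[0]['pixel'])
a=cv2.resize(T['frame'][190:260,262:472],None,fx=3.8,fy=3.8,interpolation=3)
b=cv2.resize(T['frame'][120:240,120:230],None,fx=3.0,fy=3.0,interpolation=3)
c=cv2.resize(S['frame'][80:200,185:285],None,fx=3.0,fy=3.0,interpolation=3)
im=np.zeros((600,800,3),np.uint8);a=a[:240];im[:a.shape[0],:a.shape[1]]=a[:,:800];im[-330:,:330]=b[-330:];im[-330:,340:640]=c[-330:]
cv2.imwrite('pics/c1.png',im[:,:,::-1])
```

```text
T lid ellipse ((327.3713073730469, 233.55262756347656), (47.138587951660156, 47.5080680847168), 152.45005798339844) (304, 210, 48, 48)
  lid ctr at z=22 [433.40089921 -96.39405013  22.        ]
S lid ellipse ((280.8846130371094, 256.1583557128906), (36.677757263183594, 46.36531448364258), 91.57132720947266) (258, 238, 46, 37)
  lid ctr at z=22 [433.46414379 -98.69808615  22.        ]
T board 168.5 [[262.0, 252.0], [316.0, 252.0], [316.0, 257.0], [262.0, 257.0]] [[385.6, 82.4], [383.8, -64.8], [370.2, -64.5], [372.1, 82.5]]
T board 29.5 [[344.20001220703125, 250.1999969482422], [360.20001220703125, 247.0], [361.0, 251.0], [345.0, 254.1999969482422]] [[387.8, -141.6], [395.9, -185.1], [384.9, -187.0], [376.8, -143.5]]
T board 99.0 [[261.8999938964844, 242.0], [301.0, 240.89999389648438], [301.1000061035156, 245.8000030517578], [262.0, 246.8000030517578]] [[412.9, 82.3], [414.3, -24.4], [401.2, -24.5], [399.8, 82.1]]
T board 82.0 [[261.79998779296875, 235.0], [262.0, 230.6999969482422], [300.1000061035156, 232.10000610351562], [300.0, 236.5]] [[432.0, 82.4], [443.9, 81.8], [438.5, -22.5
[... 678 characters left out ...]
-156.1], [470.9, -213.0], [387.0, -211.0]]
S board 856.5 [[237.1999969482422, 288.70001220703125], [245.0, 261.0], [317.5, 281.6000061035156], [309.70001220703125, 309.20001220703125]] [[272.2, -105.8], [345.2, -44.7], [456.2, -227.5], [380.1, -277.5]]
S board 1964.5 [[245.0, 215.0], [314.0, 215.0], [314.0, 270.0], [245.0, 270.0]] [[454.3, 99.0], [621.7, -38.1], [475.6, -192.9], [326.1, -69.8]]
stand [560.7 331.7   9.8] [173.2, 188.8] [227.9, 165.6]
board_foot [ 421.4 -205.9   -5.7] [365.4, 238.7] [303.6, 288.0]
board_head [468.4  54.7  -9.5] [271.1, 223.8] [259.2, 226.8]
kadai [ 461.4 -375.6    6. ] [427.3, 223.4] [359.6, 319.5]
kadai_rim [ 460.1 -379.5   54.2] [437.0, 219.6] [359.0, 311.6]
```

View pics/c1.png

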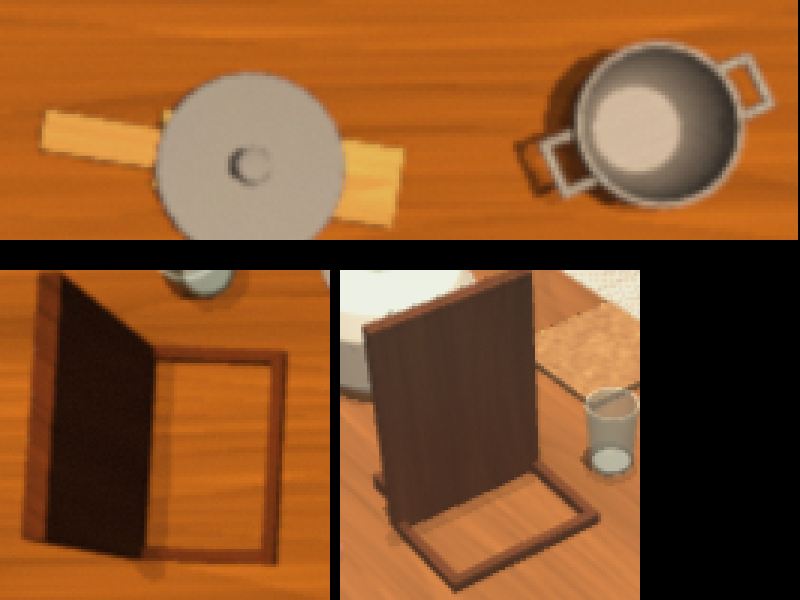

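Run:
```python
from h import *
T=shot('top');S=shot('side')
tp=lambda u,v:(120+u/3,110+(v-240-30+30)/3-0) 
tp=lambda u,v:(120+u/3,120+(v-270+30)/3); sp=lambda u,v:(185+(u-340)/3,80+(v-270+30)/3); ap=lambda u,v:(262+u/3.8,190+v/3.8)
print('strip outer +x',onz(T,tp(287,352),14).round(1),tri((T,tp(287,352)),(S,sp(599,516))).round(1))
print('strip outer -x',onz(T,tp(277,563),14).round(1),tri((T,tp(277,563)),(S,sp(456,577))).round(1))
print('inner',onz(T,tp(272,364),14).round(1),onz(T,tp(264,550),14).round(1))
print('runner at panel outer',onz(T,tp(154,345),14).round(1))
for u,v in ((43,109),(40,150),(405,149),(393,227)): print('board',onz(T,ap(u,v),18).round(1))
for nm,p in (('T',T),('S',S)):
    print('rim',nm,onz(p,models.tip_of(p,'kadai_rim')[0]['pixel'],60).round(1))
print('rim circ',onz(T,ap(660,124),60).round(1), 'knob',onz(T,ap(252,165),52).round(1))
# kadai rim ellipse side: dark pixels/grey
p=S;h=cv2.cvtColor(p['frame'],cv2.COLOR_RGB2HSV);print(models.spot_in(S,'kadai')[:1])
x0,y0=(260,236);a=cv2.resize(S['frame'][215:295,245:315],None,fx=5,fy=5,interpolation=3);b=cv2.resize(S['frame'][282:345,325:400],None,fx=5,fy=5,interpolation=3)
im=np.zeros((400,730,3),np.uint8);im[:400,:350]=a;im[:315,352:727]=b;cv2.imwrite('pics/c2.png',im[:,:,::-1])
```

```text
strip outer +x [650.4 209.7  14. ] [651.5 209.5  12.4]
strip outer -x [454.1 219.   14. ] [454.5 215.4  29.7]
inner [639.4 223.6  14. ] [466.3 231.   14. ]
runner at panel outer [659.1 334.   14. ]
board [476.3  50.5  18. ]
board [446.7  53.   18. ]
board [ 443.9 -209.2   18. ]
board [ 388.2 -199.1   18. ]Traceback (most recent call last):
  File "<stdin>", line 11, in <module>
IndexError: list index out of range
```

Run:
```python
from h import *
T=shot('top');S=shot('side')
ap=lambda u,v:(262+u/3.8,190+v/3.8)
for nm,p in (('T',T),('S',S)):
  for q,z in (('kadai_rim',60),('lid',18)):
    print(q,nm,[(onz(p,r['pixel'],z)[:2].round(1).tolist(),round(r['score'],2)) for r in models.tip_of(p,q)])
print('rim circ',onz(T,ap(660,124),60).round(1), 'knob',onz(T,ap(252,165),52).round(1))
a=cv2.resize(S['frame'][215:295,245:315],None,fx=5,fy=5,interpolation=3);b=cv2.resize(S['frame'][282:345,325:400],None,fx=5,fy=5,interpolation=3)
im=np.zeros((400,730,3),np.uint8);im[:400,:350]=a;im[:315,352:727]=b;cv2.imwrite('pics/c2.png',im[:,:,::-1])
```

```text
kadai_rim T [([460.7, -378.1], 0.76)]
lid T [([434.1, -105.3], 0.8), ([305.7, -236.6], 0.61), ([204.8, -348.6], 0.59)]
kadai_rim S [([455.1, -378.8], 0.88), ([415.2, -115.1], 0.41)]
lid S [([433.2, -90.3], 0.98), ([198.4, -355.6], 0.91), ([287.9, 178.3], 0.89), ([328.6, 378.9], 0.86), ([307.5, -244.5], 0.73)]
rim circ [ 456.9 -378.2   60. ] knob [432.7 -96.4  52. ]
```

View pics/c2.png

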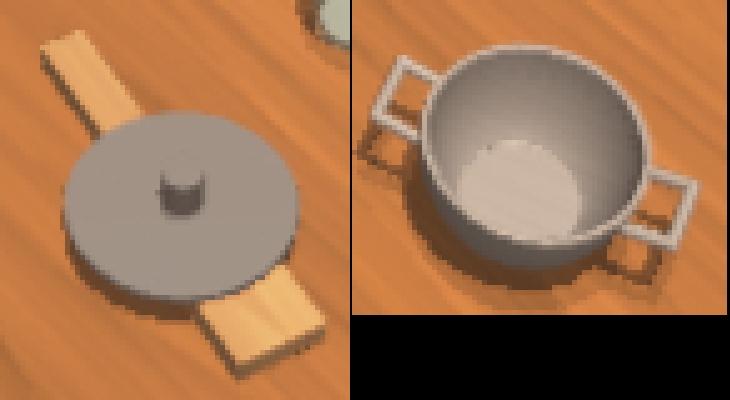

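arm_command --rows '[{"grip": 1,"linear": [443,596,30],"rot": [0,0,1.46]},{"grip": 1,"linear": [443,596,30],"rot": [0,0,1.46]},{"grip": 1,"linear": [443,596,30],"rot": [0,0,1.46]},{"grip": 1,"linear": [443,596,30],"rot": [0,0,1.46]},{"grip": 1,"linear": [443,596,30],"rot": [0,0,1.46]},{"grip": 1,"linear": [443,596,30],"rot": [0,0,1.46]},{"grip": 1,"linear": [443,596,30],"rot": [0,0,1.46]},{"grip": 1,"linear": [443,596,30],"rot": [0,0,1.46]},{"grip": 1,"linear": [443,596,30],"rot": [0,0,1.46]},{"grip": 1,"linear": [443,596,30],"rot": [0,0,1.46]}]'

```text
clock: 4.0
position: [392.9, 12.7, 206.7]
ee_rot: [-0.644, 0.765, -0.0, 0.001]
contact_force: [0.9, 1.1, 0.4]
gripper_width: 85.4
grasp_force: 0.0
```

Run:
```python
from h import *
s=state();M=R.from_quat(s['ee_rot']).as_matrix();print(M.T@(np.array([433,-97,150])-s['position']))
```

```text
t 4.0 pos [392.9  12.7 206.7] F [0.9 1.1 0.4] w 85.4 gf 0.0
R [[-0.171, -0.985, 0.002], [-0.985, 0.171, 0.001], [-0.001, -0.002, -1.0]] j [ 4.510e-01 -1.000e-03 -5.530e-01  0.000e+00 -1.017e+00 -6.240e-01]
[101.21919602 -58.22668898  56.71815301]
```

arm_command --rows '[{"grip": 1,"linear": [101,-58,60],"rot": [0,0,0]},{"grip": 1,"linear": [101,-58,110],"rot": [0,0,0]},{"grip": 1,"linear": [101,-58,140],"rot": [0,0,0]},{"grip": 0.6,"linear": [101,-58,160],"rot": [0,0,0]},{"grip": 0.6,"linear": [101,-58,178],"rot": [0,0,0]},{"grip": 0.6,"linear": [101,-58,178],"rot": [0,0,0]}]'

```text
clock: 4.75
position: [431.3, -95.2, 27.1]
ee_rot: [-0.643, 0.766, 0.001, -0.001]
contact_force: [0.3, -0.3, 2.2]
gripper_width: 51.3
grasp_force: 0.0
```

Run:
```python
from h import *
s=state()
T=shot('top');S=shot('side')
a=cv2.resize(T['frame'][195:270,290:370],None,fx=5,fy=5,interpolation=3);b=cv2.resize(S['frame'][200:280,240:320],None,fx=5,fy=5,interpolation=3)
im=np.zeros((400,800,3),np.uint8);im[:375,:400]=a;im[:400,400:]=b;cv2.imwrite('pics/c3.png',im[:,:,::-1])
```

```text
t 4.75 pos [431.3 -95.2  27.1] F [ 0.3 -0.3  2.2] w 51.3 gf 0.0
R [[-0.172, -0.985, -0.003], [-0.985, 0.172, -0.001], [0.001, 0.003, -1.0]] j [ 0.153  0.362 -0.68   0.    -0.532 -0.326]
```

View pics/c3.png

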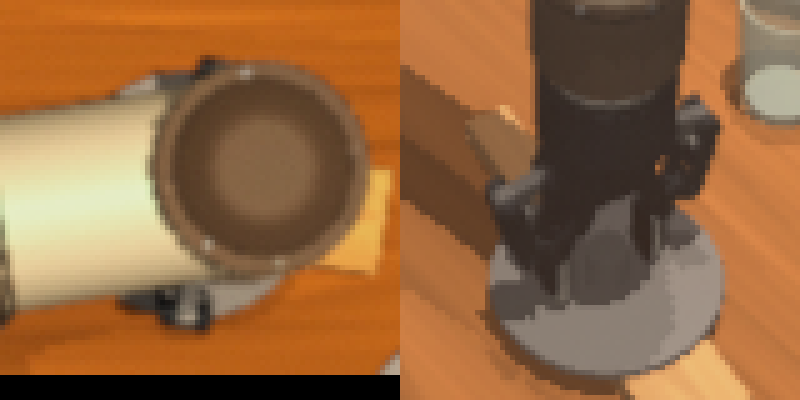

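The fingers straddle the lid's knob, just above the disc. I grip and lift.

arm_command --rows '[{"grip": 0,"linear": [1,-1,0],"rot": [0,0,0]},{"grip": 0,"linear": [1,-1,0],"rot": [0,0,0]},{"grip": 0,"linear": [1,-1,0],"rot": [0,0,0]},{"grip": 0,"linear": [1,-1,0],"rot": [0,0,0]},{"grip": 0,"linear": [1,-1,-10],"rot": [0,0,0]},{"grip": 0,"linear": [1,-1,-50],"rot": [0,0,0]},{"grip": 0,"linear": [1,-1,-110],"rot": [0,0,0]},{"grip": 0,"linear": [1,-1,-110],"rot": [0,0,0]}]'

```text
clock: 5.85
position: [436.0, -95.9, 143.0]
ee_rot: [-0.644, 0.765, -0.003, 0.005]
contact_force: [0.2, 0.6, -1.4]
gripper_width: 23.2
grasp_force: 59.1
```

Run:
```python
from h import *
s=state();M=R.from_quat(s['ee_rot']).as_matrix();p=s['position']
T=shot('top');S=shot('side')
for n,q in (('T',T),('S',S)):
  print(n,[(onz(q,r['pixel'],p[2]-12).round(1).tolist(),round(r['score'],2)) for r in models.tip_of(q,'lid')],[(onz(q,r['pixel'],60).round(1).tolist(),round(r['score'],2)) for r in models.tip_of(q,'kadai_rim')])
print(M.T@(np.array([457.5,-378.5,p[2]])-p))
```

```text
t 5.85 pos [436.  -95.9 143. ] F [ 0.2  0.6 -1.4] w 23.2 gf 59.1
R [[-0.171, -0.985, 0.012], [-0.985, 0.171, 0.001], [-0.003, -0.012, -1.0]] j [ 0.15   0.169 -0.547  0.001 -0.843 -0.323]
T [([312.3, -219.7, 131.0], 0.77), ([307.6, 172.3, 131.0], 0.63), ([339.3, 354.7, 131.0], 0.63)] [([454.7, -378.4, 60.0], 0.88)]
S [([285.2, 250.6, 131.0], 0.95), ([166.5, -395.6, 131.0], 0.92), ([246.3, 71.5, 131.0], 0.87), ([265.1, -297.0, 131.0], 0.7), ([438.1, -85.3, 131.0], 0.67), ([532.3, -123.8, 131.0], 0.61)] [([454.7, -374.4, 60.0], 0.71)]
[ 2.74775285e+02 -6.95907094e+01 -1.13862853e-02]
```

arm_command --rows '[{"grip": 0,"linear": [60,-15,0],"rot": [0,0,0]},{"grip": 0,"linear": [120,-30,0],"rot": [0,0,0]},{"grip": 0,"linear": [180,-45,0],"rot": [0,0,0]},{"grip": 0,"linear": [235,-58,0],"rot": [0,0,0]},{"grip": 0,"linear": [264,-66,0],"rot": [0,0,0]},{"grip": 0,"linear": [272,-68,0],"rot": [0,0,0]},{"grip": 0,"linear": [272,-68,25],"rot": [0,0,0]},{"grip": 0,"linear": [272,-68,50],"rot": [0,0,0]},{"grip": 0,"linear": [272,-68,60],"rot": [0,0,0]},{"grip": 0,"linear": [272,-68,60],"rot": [0,0,0]}]'

```text
clock: 7.4
position: [452.7, -375.1, 77.3]
ee_rot: [-0.644, 0.765, 0.001, -0.001]
contact_force: [-0.0, -0.9, -0.6]
gripper_width: 23.1
grasp_force: 59.1
```

Run:
```python
from h import *
s=state();M=R.from_quat(s['ee_rot']).as_matrix();p=s['position']
print(M.T@(np.array([456.5,-377,70])-p))
T=shot('top');S=shot('side')
a=cv2.resize(T['frame'][185:265,395:475],None,fx=5,fy=5,interpolation=3);b=cv2.resize(S['frame'][265:345,320:400],None,fx=5,fy=5,interpolation=3)
cv2.imwrite('pics/c4.png',np.hstack([a,b])[:,:,::-1])
```

```text
t 7.4 pos [ 452.7 -375.1   77.3] F [-0.  -0.9 -0.6] w 23.1 gf 59.1
R [[-0.171, -0.985, -0.002], [-0.985, 0.171, 0.001], [-0.0, 0.002, -1.0]] j [-0.417  0.475 -0.277  0.    -0.821  0.244]
[ 1.25014929 -4.07372725  7.31870487]
```

View pics/c4.png

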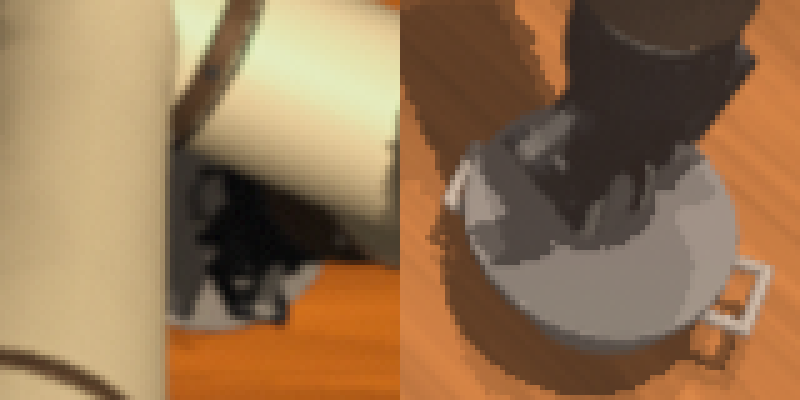

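The lid is centred over the kadai. I correct by 1.2 and −4 mm, lower it and release.

arm_command --rows '[{"grip": 0,"linear": [1,-4,3],"rot": [0,0,0]},{"grip": 0,"linear": [1,-4,6],"rot": [0,0,0]},{"grip": 0,"linear": [1,-4,8],"rot": [0,0,0]},{"grip": 0,"linear": [1,-4,8],"rot": [0,0,0]}]'

```text
clock: 8.0
position: [457.1, -377.6, 71.4]
ee_rot: [-0.644, 0.765, -0.001, 0.0]
contact_force: [-1.2, 1.9, 5.7]
gripper_width: 23.0
grasp_force: 59.5
```

arm_command --rows '[{"grip": 0.7,"linear": [0,0,0],"rot": [0,0,0]},{"grip": 0.7,"linear": [0,0,0],"rot": [0,0,0]},{"grip": 0.7,"linear": [0,0,0],"rot": [0,0,0]},{"grip": 0.7,"linear": [0,0,-15],"rot": [0,0,0]},{"grip": 0.7,"linear": [0,0,-50],"rot": [0,0,0]},{"grip": 1,"linear": [-50,10,-90],"rot": [0,0,0]},{"grip": 1,"linear": [-110,24,-90],"rot": [0,0,0]},{"grip": 1,"linear": [-170,37,-90],"rot": [0,0,0]},{"grip": 1,"linear": [-120,200,-120],"rot": [0,0,0]},{"grip": 1,"linear": [-120,230,-120],"rot": [0,0,0]}]'

```text
clock: 9.25
position: [326.2, -214.2, 180.7]
ee_rot: [-0.645, 0.764, -0.001, 0.0]
contact_force: [0.5, -0.7, 1.1]
gripper_width: 85.4
grasp_force: 0.0
```

```bash
cat > bd.py <<'E'
from h import *
def wood(p,rc):
    h=cv2.cvtColor(p['frame'],cv2.COLOR_RGB2HSV);return h
s=state()
T=shot('top');S=shot('side')
a=cv2.resize(T['frame'][200:260,260:460],None,fx=4,fy=4,interpolation=3);b=cv2.resize(S['frame'][215:350,240:400],None,fx=2.6,fy=2.6,interpolation=3)
im=np.zeros((600,800,3),np.uint8);im[:240]=a;im[240:240+b.shape[0],:b.shape[1]]=b
cv2.imwrite('pics/c5.png',im[:,:,::-1])
for n,q in (('T',T),('S',S)):
  print(n,[(onz(q,r['pixel'],78).round(1).tolist(),round(r['score'],2)) for r in models.tip_of(q,'lid')][:3])
E
python3 bd.py
```

```text
t 9.25 pos [ 326.2 -214.2  180.7] F [ 0.5 -0.7  1.1] w 85.4 gf 0.0
R [[-0.168, -0.986, 0.001], [-0.986, 0.168, -0.001], [0.0, -0.001, -1.0]] j [-0.159  0.024 -0.602  0.001 -0.944 -0.011]
T [([207.4, -333.7, 78.0], 0.9), ([463.3, -372.4, 78.0], 0.87), ([346.8, 382.1, 78.0], 0.61)]
S [([298.8, 299.5, 78.0], 0.78), ([440.4, -376.4, 78.0], 0.64), ([284.7, -278.1, 78.0], 0.59)]
```

View pics/c5.png

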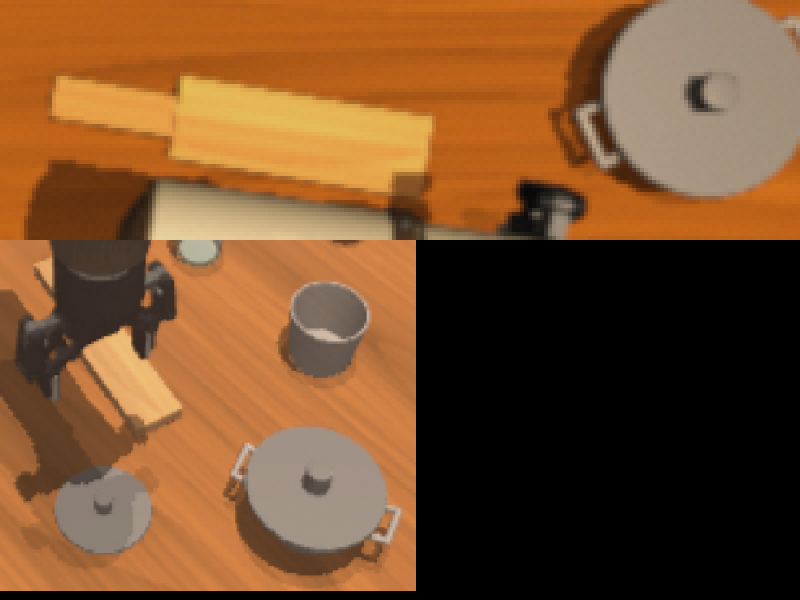

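The lid sits well on the kadai, and the board is where it was. Next I go to the board's broad part near the shoulder.

arm_command --rows '[{"grip": 1,"linear": [-55,-27,20],"rot": [0,0,0]},{"grip": 1,"linear": [-110,-55,40],"rot": [0,0,0]},{"grip": 1,"linear": [-160,-80,70],"rot": [0,0,0]},{"grip": 1,"linear": [-177,-88,110],"rot": [0,0,0]},{"grip": 1,"linear": [-177,-88,145],"rot": [0,0,0]},{"grip": 1,"linear": [-177,-88,165],"rot": [0,0,0]},{"grip": 1,"linear": [-177,-88,176],"rot": [0,0,0]},{"grip": 1,"linear": [-177,-88,180],"rot": [0,0,0]},{"grip": 1,"linear": [-177,-88,180],"rot": [0,0,0]}]'

```text
clock: 10.58
position: [444.6, -55.8, -0.2]
ee_rot: [-0.643, 0.766, -0.0, 0.0]
contact_force: [0.1, 0.8, 0.9]
gripper_width: 85.1
grasp_force: 0.0
```

arm_command --rows '[{"grip": 0.5,"linear": [0,0,1],"rot": [0,0,0]},{"grip": 0,"linear": [0,0,1],"rot": [0,0,0]},{"grip": 0,"linear": [0,0,1],"rot": [0,0,0]},{"grip": 0,"linear": [0,0,1],"rot": [0,0,0]},{"grip": 0,"linear": [0,0,1],"rot": [0,0,0]}]'

```text
clock: 11.2
position: [444.4, -55.8, -0.5]
ee_rot: [-0.643, 0.765, -0.0, 0.001]
contact_force: [-1.8, -0.1, 5.6]
gripper_width: 56.6
grasp_force: 63.9
```

```bash
cat > plan.py <<'E'
from h import *
O=np.array([558.8,335,0]);psi=np.radians(2.9);h=np.array([np.sin(psi),np.cos(psi),0]);U=np.array([0,0,1.]);Y=np.cross(U,h)
def pose(xf,zf,th,sg=151,off=-1,b=0,ys=0):
    # th board angle, b: angle of tool about board normal lean-back (deg); sg distance foot->TCP along board in tool-perp frame
    th=np.radians(th);d=np.cos(th)*h+np.sin(th)*U
    M=np.array([-d,Y,np.cross(-d,Y)]).T
    foot=O+xf*h+zf*U+ys*Y
    return foot-M@np.array([sg,0,off]),M
def rel(s,P,Mt):
    M=R.from_quat(s['ee_rot']).as_matrix();return (M.T@(P-s['position'])).round(0),R.from_matrix(M.T@Mt).as_rotvec().round(3)
E
python3 - <<'E'
from plan import *
s=state()
for a in ((-290,120,0),(-290,120,30),(-260,80,46),(-200,20,46),(-190,5,46),(-180,0,46)):
    P,M=pose(*a);print(a,P.round(0),*[x.tolist() for x in rel(s,P,M)])
E
```

```text
t 11.2 pos [444.4 -55.8  -0.5] F [-1.8 -0.1  5.6] w 56.6 gf 63.9
R [[-0.172, -0.985, 0.002], [-0.985, 0.172, 0.0], [-0.001, -0.002, -1.0]] j [ 0.24   0.423 -0.691  0.    -0.455 -0.413]
(-290, 120, 0) [552. 196. 119.] [-267.0, -63.0, -119.0] [-0.002, 0.0, -0.122]
(-290, 120, 30) [551. 176. 195.] [-247.0, -65.0, -195.0] [-0.034, -0.523, -0.119]
(-260, 80, 46) [551. 181. 188.] [-251.0, -65.0, -188.0] [-0.051, -0.801, -0.115]
(-200, 20, 46) [554. 241. 128.] [-311.0, -57.0, -128.0] [-0.051, -0.801, -0.115]
(-190, 5, 46) [555. 251. 113.] [-321.0, -56.0, -113.0] [-0.051, -0.801, -0.115]
(-180, 0, 46) [555. 261. 108.] [-331.0, -55.0, -108.0] [-0.051, -0.801, -0.115]
```

arm_command --rows '[{"grip": 0,"linear": [0,0,-25],"rot": [0,0,0]},{"grip": 0,"linear": [0,0,-80],"rot": [0,0,0]},{"grip": 0,"linear": [-20,-5,-130],"rot": [-0.01,-0.15,-0.02]},{"grip": 0,"linear": [-60,-16,-165],"rot": [-0.02,-0.3,-0.04]},{"grip": 0,"linear": [-100,-26,-185],"rot": [-0.03,-0.45,-0.07]},{"grip": 0,"linear": [-145,-38,-190],"rot": [-0.04,-0.6,-0.09]},{"grip": 0,"linear": [-190,-50,-190],"rot": [-0.05,-0.72,-0.11]},{"grip": 0,"linear": [-230,-60,-188],"rot": [-0.05,-0.8,-0.115]},{"grip": 0,"linear": [-251,-65,-188],"rot": [-0.051,-0.801,-0.115]},{"grip": 0,"linear": [-251,-65,-188],"rot": [-0.051,-0.801,-0.115]}]'

```text
clock: 12.45
position: [550.9, 181.1, 186.4]
ee_rot: [-0.635, 0.667, 0.269, 0.281]
contact_force: [0.4, -0.7, -1.9]
gripper_width: 56.5
grasp_force: 65.0
```

Run:
```python
from plan import *
s=state()
for a in ((-260,80,46),(-200,20,46),(-190,5,46),(-180,0,46)):
    P,M=pose(*a);print(a,P.round(0),*[x.tolist() for x in rel(s,P,M)])
T=shot('top');S=shot('side')
for q in ('board_foot','board_head'):
  a=models.tip_of(T,q);b=models.tip_of(S,q)
  print(q,[(r['pixel'],round(r['score'],2)) for r in a],[(r['pixel'],round(r['score'],2)) for r in b])
  if a and b: print(tri((T,a[0]['pixel']),(S,b[0]['pixel'])).round(1))
P,M=s['position'],R.from_quat(s['ee_rot']).as_matrix()
for nm,v in (('foot',(151,0,-1)),('head',(-109,0,-1))):
  X=P+M@np.array(v);print(nm,X.round(1),proj(T,X).round(1),proj(S,X).round(1))
a=cv2.resize(T['frame'][110:260,115:315],None,fx=2,fy=2,interpolation=3);b=cv2.resize(S['frame'][80:280,180:380],None,fx=2,fy=2,interpolation=3)
im=np.zeros((400,800,3),np.uint8);im[:300,:400]=a;im[:,400:]=b;cv2.imwrite('pics/c6.png',im[:,:,::-1])
```

```text
t 12.45 pos [550.9 181.1 186.4] F [ 0.4 -0.7 -1.9] w 56.5 gf 65.0
R [[-0.035, -0.999, 0.033], [-0.695, 0.048, 0.717], [-0.718, 0.002, -0.696]] j [ 0.127  0.371 -0.073 -0.888 -1.146  0.218]
(-260, 80, 46) [551. 181. 188.] [-1.0, -0.0, -1.0] [0.003, -0.002, -0.0]
(-200, 20, 46) [554. 241. 128.] [0.0, -0.0, 84.0] [0.003, -0.002, -0.0]
(-190, 5, 46) [555. 251. 113.] [4.0, -0.0, 101.0] [0.003, -0.002, -0.0]
(-180, 0, 46) [555. 261. 108.] [1.0, -0.0, 112.0] [0.003, -0.002, -0.0]
board_foot [] [([275.5, 192.9], 0.6)]
board_head [([174.2, 177.8], 0.86)] [([238.2, 115.4], 0.63), ([227.5, 167.5], 0.24)]
[556.9 259.1 257.5]
foot [545.5  75.3  78.7] [262.6 190.9] [272.4 192.3]
head [554.7 256.2 265.3] [175.6 176.8] [236.8 113.9]
```

View pics/c6.png

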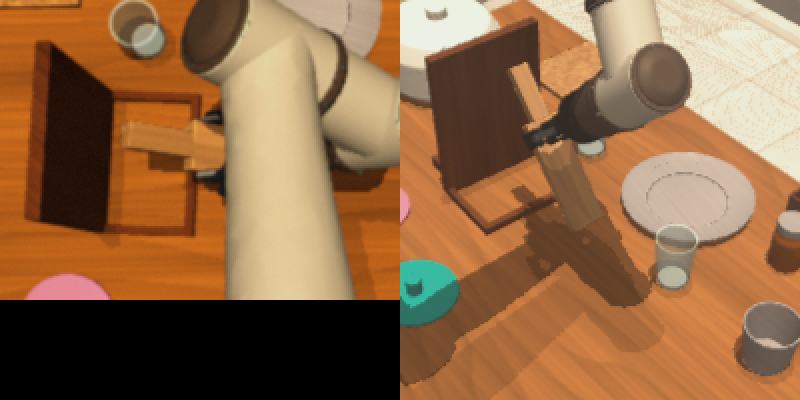

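The board is held square at about 46°, facing the panel, with the computed and seen points agreeing. I bring it in.

arm_command --rows '[{"grip": 0,"linear": [0,0,40],"rot": [0,0,0]},{"grip": 0,"linear": [0,0,70],"rot": [0,0,0]},{"grip": 0,"linear": [0,0,84],"rot": [0,0,0]},{"grip": 0,"linear": [2,0,93],"rot": [0,0,0]},{"grip": 0,"linear": [3,0,99],"rot": [0,0,0]},{"grip": 0,"linear": [3,0,99],"rot": [0,0,0]}]'

```text
clock: 13.5
position: [554.6, 248.9, 115.6]
ee_rot: [-0.634, 0.668, 0.27, 0.282]
contact_force: [-0.5, -1.4, -1.0]
gripper_width: 56.8
grasp_force: 65.0
```

Run:
```python
from plan import *
s=state();P,M=s['position'],R.from_quat(s['ee_rot']).as_matrix()
T=shot('top');S=shot('side')
for nm,v in (('foot',(151,0,-1)),('head',(-109,0,-1))):
  X=P+M@np.array(v);print(nm,X.round(1),'stand',((X-O)@np.array([h,Y,U]).T).round(1),proj(T,X).round(1),proj(S,X).round(1))
  q='board_'+nm
  print([(r['pixel'],round(r['score'],2)) for r in models.tip_of(T,q)[:2]],[(r['pixel'],round(r['score'],2)) for r in models.tip_of(S,q)[:2]])
save(T,'t7.png');a=cv2.resize(T['frame'][120:230,120:260],None,fx=3,fy=3,interpolation=3);b=cv2.resize(S['frame'][80:215,185:320],None,fx=2.7,fy=2.7,interpolation=3)
im=np.zeros((400,800,3),np.uint8);im[:330,:420]=a;im[:b.shape[0],425:425+b.shape[1]]=b;cv2.imwrite('pics/c7.png',im[:,:,::-1])
```

```text
t 13.5 pos [554.6 248.9 115.6] F [-0.5 -1.4 -1. ] w 56.8 gf 65.0
R [[-0.037, -0.999, 0.035], [-0.694, 0.051, 0.718], [-0.719, 0.002, -0.695]] j [ 0.231  0.472 -0.107 -0.97  -0.992  0.279]
foot [549.1 143.4   7.8] stand [-191.9    0.     7.8] [239.8 193.3] [259.9 196.3]
[([338.2, 106.8], 0.48)] [([263.3, 196.0], 0.69)]
head [558.6 323.9 194.7] stand [-11.1  -0.3 194.7] [154.9 180.5] [226.4 122.9]
[([153.5, 180.1], 0.71)] [([226.3, 122.9], 0.7)]
```

View pics/c7.png

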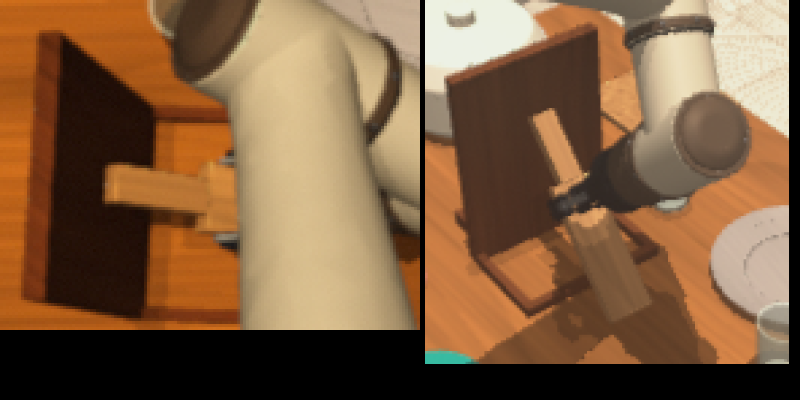

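arm_command --rows '[{"grip": 0,"linear": [2,0,2],"rot": [0,0,0]},{"grip": 0,"linear": [5,0,5],"rot": [0,0,0]},{"grip": 0,"linear": [5,0,5],"rot": [0,0,0]}]'

```text
clock: 14.18
position: [554.1, 249.3, 107.8]
ee_rot: [-0.634, 0.668, 0.27, 0.282]
contact_force: [-0.2, -0.0, -2.1]
gripper_width: 56.2
grasp_force: 65.0
```

arm_command --rows '[{"grip": 0,"linear": [-3,0,3],"rot": [0,0,0]},{"grip": 0,"linear": [-6,0,6],"rot": [0,0,0]},{"grip": 0,"linear": [-6,0,6],"rot": [0,0,0]}]'

```text
clock: 14.55
position: [554.8, 258.4, 108.7]
ee_rot: [-0.634, 0.667, 0.27, 0.282]
contact_force: [-0.2, 0.4, -1.8]
gripper_width: 56.1
grasp_force: 65.0
```

arm_command --rows '[{"grip": 0,"linear": [0,0,2],"rot": [0,0,0]},{"grip": 0,"linear": [0,0,4],"rot": [0,0,0]},{"grip": 0,"linear": [0,0,4],"rot": [0,0,0]}]'

```text
clock: 14.92
position: [555.1, 260.7, 106.1]
ee_rot: [-0.634, 0.667, 0.27, 0.282]
contact_force: [0.1, -0.5, 0.5]
gripper_width: 56.7
grasp_force: 65.4
```

arm_command --rows '[{"grip": 0,"linear": [0,0,2],"rot": [0,0,0]},{"grip": 0,"linear": [0,0,3],"rot": [0,0,0]},{"grip": 0,"linear": [0,0,3],"rot": [0,0,0]}]'

```text
clock: 15.3
position: [555.2, 262.4, 104.6]
ee_rot: [-0.634, 0.667, 0.269, 0.282]
contact_force: [-1.8, -3.1, 4.8]
gripper_width: 56.8
grasp_force: 66.2
```

Head and foot both touch. I release and back out along the tool axis.

arm_command --rows '[{"grip": 0.75,"linear": [0,0,0],"rot": [0,0,0]},{"grip": 0.85,"linear": [0,0,0],"rot": [0,0,0]},{"grip": 1,"linear": [0,0,0],"rot": [0,0,0]},{"grip": 1,"linear": [0,0,0],"rot": [0,0,0]},{"grip": 1,"linear": [0,0,-20],"rot": [0,0,0]},{"grip": 1,"linear": [0,0,-60],"rot": [0,0,0]},{"grip": 1,"linear": [0,0,-100],"rot": [0,0,0]},{"grip": 1,"linear": [0,0,-100],"rot": [0,0,0]}]'

```text
clock: 16.3
position: [553.2, 188.8, 176.8]
ee_rot: [-0.634, 0.667, 0.267, 0.285]
contact_force: [0.2, 0.6, -0.1]
gripper_width: 85.7
grasp_force: 0.0
```

```bash
cat > look.py <<'E'
from plan import *
s=state();P,M=s['position'],R.from_quat(s['ee_rot']).as_matrix()
T=shot('top');S=shot('side');v={}
for q in ('board_foot','board_head'):
  a=models.tip_of(T,q);b=models.tip_of(S,q)
  print(q,[(r['pixel'],round(r['score'],2)) for r in a[:2]],[(r['pixel'],round(r['score'],2)) for r in b[:2]])
  if a and b:
    X=tri((T,a[0]['pixel']),(S,b[0]['pixel']));print(X.round(1),'stand',((X-O)@np.array([h,Y,U]).T).round(1))
def exp(xf,th):
  f=O+xf*h;d=np.cos(np.radians(th))*h+np.sin(np.radians(th))*U;print('expected foot/head px',proj(T,f).round(1),proj(S,f).round(1),proj(T,f+260*d).round(1),proj(S,f+260*d).round(1))
E
python3 - <<'E'
from look import *
exp(-180,46.2)
E
```

```text
t 16.3 pos [553.2 188.8 176.8] F [ 0.2  0.6 -0.1] w 85.7 gf 0.0
R [[-0.033, -0.999, 0.041], [-0.694, 0.053, 0.718], [-0.719, -0.005, -0.695]] j [ 0.138  0.383 -0.081 -0.901 -1.119  0.232]
board_foot [] [([260.3, 194.0], 0.94)]
board_head [([148.6, 181.2], 0.82)] [([224.1, 125.6], 0.92), ([228.4, 166.8], 0.62)]
[561.9 346.  170.6] stand [ 11.1  -2.6 170.6]
expected foot/head px [235.9 193.5] [257.9 196. ] [151.2 181. ] [224.6 123.1]
```

```bash
cat >> plan.py <<'E'
O=np.array([558.8,337,0])
def tm(ph):
    ph=np.radians(ph);x=-(np.cos(ph)*h+np.sin(ph)*U);return np.array([x,Y,np.cross(x,Y)]).T
def g2(xf,zf,th,s=95,depth=12,al=16,ys=0):
    t=np.radians(th);M=tm(th-al);return O+xf*h+zf*U+ys*Y+s*(np.cos(t)*h+np.sin(t)*U)+depth*M[:,2],M
E
python3 - <<'E'
from plan import *
s=state()
for dp in (-90,-40,12):
    P,M=g2(-180,0,46.2,depth=dp);print(dp,P.round(0),*[x.tolist() for x in rel(s,P,M)])
E
```

```text
t 16.6 pos [551.1 191.5 172.4] F [ 0.4 -0.4 -0. ] w 85.7 gf 0.0
R [[-0.037, -0.999, 0.033], [-0.694, 0.05, 0.718], [-0.719, 0.004, -0.695]] j [ 0.143  0.389 -0.084 -0.902 -1.118  0.232]
-90 [551. 178. 146.] [28.0, -0.0, 8.0] [0.004, 0.275, -0.002]
-40 [552. 203. 103.] [42.0, -1.0, 56.0] [0.004, 0.275, -0.002]
12 [553. 229.  58.] [56.0, -1.0, 106.0] [0.004, 0.275, -0.002]
```

arm_command --rows '[{"grip": 1,"linear": [28,0,0],"rot": [0,0.14,0]},{"grip": 1,"linear": [28,0,6],"rot": [0,0.275,0]},{"grip": 1,"linear": [35,0,31],"rot": [0,0.275,0]},{"grip": 1,"linear": [42,-1,56],"rot": [0,0.275,0]},{"grip": 1,"linear": [48,-1,80],"rot": [0,0.275,0]},{"grip": 1,"linear": [54,-1,98],"rot": [0,0.275,0]},{"grip": 1,"linear": [56,-1,106],"rot": [0,0.275,0]},{"grip": 1,"linear": [56,-1,106],"rot": [0,0.275,0]}]'

```text
clock: 17.6
position: [554.1, 228.3, 58.8]
ee_rot: [-0.665, 0.7, 0.18, 0.188]
contact_force: [0.2, -0.2, 0.5]
gripper_width: 85.3
grasp_force: 0.0
```

Run:
```python
from look import *
P,M2=g2(-180,0,46.2);print(P.round(1),rel(s,P,M2))
exp(-180,46.2)
a=cv2.resize(T['frame'][120:230,120:260],None,fx=3,fy=3,interpolation=3);b=cv2.resize(S['frame'][85:220,185:320],None,fx=2.7,fy=2.7,interpolation=3)
im=np.zeros((400,800,3),np.uint8);im[:330,:420]=a;im[:b.shape[0],425:425+b.shape[1]]=b;cv2.imwrite('pics/c8.png',im[:,:,::-1])
```

```text
t 17.6 pos [554.1 228.3  58.8] F [ 0.2 -0.2  0.5] w 85.3 gf 0.0
R [[-0.045, -0.999, 0.023], [-0.863, 0.05, 0.502], [-0.503, 0.003, -0.864]] j [ 0.367  0.499 -0.166 -0.692 -0.806  0.046]
board_foot [([236.9, 195.6], 0.47), ([196.0, 190.7], 0.21)] [([260.0, 195.4], 0.96)]
[546.9 148.3   9.1] stand [-189.     2.4    9.1]
board_head [([148.1, 179.2], 0.45)] [([224.9, 127.1], 0.56)]
[568.4 351.3 158.8] stand [ 14.8  -8.9 158.8]
[553.3 228.9  58.2] (array([-0.,  1.,  1.]), array([ 0.003, -0.   , -0.001]))
expected foot/head px [235.2 193.5] [257.5 195.6] [150.3 181. ] [224.2 122.8]
```

arm_command --rows '[{"grip": 0.5,"linear": [0,0,0],"rot": [0,0,0]},{"grip": 0,"linear": [0,0,0],"rot": [0,0,0]},{"grip": 0,"linear": [0,0,0],"rot": [0,0,0]},{"grip": 0,"linear": [0,0,0],"rot": [0,0,0]}]'

```text
clock: 18.4
position: [554.6, 228.0, 59.8]
ee_rot: [-0.665, 0.7, 0.18, 0.188]
contact_force: [-0.4, -2.5, 4.8]
gripper_width: 57.3
grasp_force: 63.8
```

Run:
```python
from plan import *
s=state();T=shot('top');S=shot('side')
M=R.from_quat(s['ee_rot']).as_matrix();P=np.array(s['position'])
print([r['pixel'] for r in models.tip_of(S,'board_foot')[:1]],[r['pixel'] for r in models.tip_of(S,'board_head')[:1]],[r['pixel'] for r in models.tip_of(T,'board_head')[:1]])
for xf in (-178,-182,-186,-190):
    th=np.degrees(np.arccos(-xf/260));f=O+xf*h;d=np.array([*(np.cos(np.radians(th))*h)[:2],np.sin(np.radians(th))])
    print(xf,th.round(1),proj(S,f).round(1),proj(S,f+260*d).round(1),proj(T,f+260*d).round(1))
xf=-184;th0=44.95
f=O+xf*h;sd=(P-f)@np.array([h,Y,U]).T;print('TCP-foot stand',sd.round(1))
t=np.radians(th0);d=np.cos(t)*h+np.sin(t)*U
v=M.T@(f-P); Mb=M.T@tm(th0)  # foot in tool, board-tm in tool
for a in ((-190,15,46),(-185,35,50),(-150,45,60),(-110,40,70),(-86,30,73),(-86,12,73),(-86,4,73)):
    Mt=tm(a[2])@Mb.T; Pt=O+a[0]*h+a[1]*U-Mt@v
    print(a,Pt.round(0),*[x.tolist() for x in rel(s,Pt,Mt)])
```

```text
t 18.4 pos [554.6 228.   59.8] F [-0.4 -2.5  4.8] w 57.3 gf 63.8
R [[-0.044, -0.999, 0.024], [-0.863, 0.05, 0.502], [-0.503, 0.001, -0.864]] j [ 0.367  0.497 -0.166 -0.691 -0.806  0.046]
[[258.9, 194.8]] [[228.3, 127.7]] [[148.1, 180.4]]
-178 46.8 [257.1 195.3] [224.2 122.3] [150.1 180.8]
-182 45.6 [257.8 196. ] [224.2 123.3] [150.6 181.1]
-186 44.3 [258.5 196.7] [224.3 124.4] [151.1 181.4]
-190 43.0 [259.2 197.3] [224.4 125.4] [151.6 181.6]
TCP-foot stand [74.9 -1.4 59.8]
(-190, 15, 46) [554. 221.  76.] [-2.0, 0.0, -18.0] [-0.0, -0.018, -0.0]
(-185, 35, 50) [554. 221. 101.] [-15.0, 0.0, -39.0] [-0.0, -0.088, -0.0]
(-150, 45, 60) [555. 244. 122.] [-45.0, 0.0, -46.0] [-0.0, -0.263, -0.0]
(-110, 40, 70) [557. 270. 126.] [-69.0, 0.0, -36.0] [-0.0, -0.437, -0.0]
(-86, 30, 73) [558. 289. 118.] [-82.0, 0.0, -20.0] [-0.0, -0.49, -0.0]
(-86, 12, 73) [558. 289. 100.] [-73.0, 0.0, -4.0] [-0.0, -0.49, -0.0]
(-86, 4, 73) [558. 289.  92.] [-69.0, 0.0, 3.0] [-0.0, -0.49, -0.0]
```

```bash
python3 -c "
import cv2;im=cv2.imread('pics/c8.png');cv2.imwrite('pics/c8b.png',im)"
```

arm_command --rows '[{"grip": 0,"linear": [-2,0,-18],"rot": [0,-0.018,0]},{"grip": 0,"linear": [-15,0,-39],"rot": [0,-0.088,0]},{"grip": 0,"linear": [-30,0,-43],"rot": [0,-0.175,0]},{"grip": 0,"linear": [-45,0,-46],"rot": [0,-0.263,0]},{"grip": 0,"linear": [-57,0,-41],"rot": [0,-0.35,0]},{"grip": 0,"linear": [-69,0,-36],"rot": [0,-0.437,0]},{"grip": 0,"linear": [-76,0,-28],"rot": [0,-0.47,0]},{"grip": 0,"linear": [-82,0,-20],"rot": [0,-0.49,0]},{"grip": 0,"linear": [-82,0,-20],"rot": [0,-0.49,0]},{"grip": 0,"linear": [-82,0,-20],"rot": [0,-0.49,0]}]'

```text
clock: 19.9
position: [557.5, 289.0, 118.1]
ee_rot: [-0.602, 0.633, 0.336, 0.352]
contact_force: [0.9, 0.3, -2.5]
gripper_width: 56.9
grasp_force: 64.7
```

Run:
```python
from look import *
f=O-86*h+30*U;d=np.cos(np.radians(73))*h+np.sin(np.radians(73))*U
for X in (f,f+260*d): print('exp',X.round(0),proj(T,X).round(1),proj(S,X).round(1))
a=cv2.resize(T['frame'][120:230,120:260],None,fx=2.5,fy=2.5,interpolation=3);b=cv2.resize(S['frame'][70:215,175:300],None,fx=3.5,fy=3.5,interpolation=3)
im=np.zeros((508,800,3),np.uint8);im[:275,:350]=a;im[:b.shape[0],355:355+b.shape[1]]=b;cv2.imwrite('pics/c9.png',im[:,:,::-1])
```

```text
t 19.9 pos [557.5 289.  118.1] F [ 0.9  0.3 -2.5] w 56.9 gf 64.7
R [[-0.027, -0.999, 0.042], [-0.525, 0.05, 0.849], [-0.85, 0.001, -0.526]] j [ 0.17   0.542 -0.091 -1.208 -1.093  0.479]
board_foot [([198.8, 191.8], 0.64)] [([242.0, 171.2], 0.63), ([314.6, 219.1], 0.62)]
[552.8 248.7  43.7] stand [-88.5   1.6  43.7]
board_head [([190.7, 127.8], 0.63), ([140.1, 173.6], 0.59)] [([223.3, 100.8], 0.97)]
[582.1 238.8 327.3] stand [-96.9 -28.3 327.3]
exp [554. 251.  30.] [199.6 190.9] [241.2 173.7]
exp [558. 327. 279.] [141.7 174.7] [223.8  99.6]
```

View pics/c9.png

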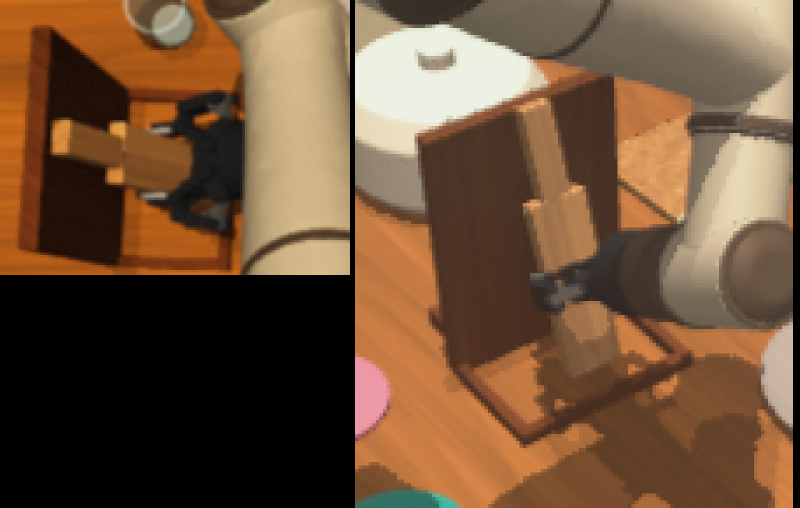

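The foot is above the inside of the strip, about 20 mm clear of it, and the board is square to the panel. I lower it.

arm_command --rows '[{"grip": 0,"linear": [8,0,5],"rot": [0,0,0]},{"grip": 0,"linear": [16,0,10],"rot": [0,0,0]},{"grip": 0,"linear": [21,0,13],"rot": [0,0,0]},{"grip": 0,"linear": [21,0,13],"rot": [0,0,0]}]'

```text
clock: 20.7
position: [557.1, 288.9, 92.1]
ee_rot: [-0.601, 0.634, 0.337, 0.352]
contact_force: [0.3, 0.1, -2.2]
gripper_width: 57.2
grasp_force: 64.7
```

arm_command --rows '[{"grip": 0,"linear": [2,0,1],"rot": [0,0,0]},{"grip": 0,"linear": [4,0,3],"rot": [0,0,0]},{"grip": 0,"linear": [4,0,3],"rot": [0,0,0]}]'

```text
clock: 21.08
position: [557.4, 289.5, 88.1]
ee_rot: [-0.601, 0.633, 0.336, 0.352]
contact_force: [-0.6, 0.7, -2.5]
gripper_width: 56.8
grasp_force: 64.7
```

arm_command --rows '[{"grip": 0,"linear": [2,0,1],"rot": [0,0,0]},{"grip": 0,"linear": [3,0,2],"rot": [0,0,0]},{"grip": 0,"linear": [3,0,2],"rot": [0,0,0]}]'

```text
clock: 21.45
position: [557.6, 290.1, 87.1]
ee_rot: [-0.602, 0.632, 0.337, 0.354]
contact_force: [-1.9, -1.6, 8.1]
gripper_width: 57.1
grasp_force: 65.6
```

arm_command --rows '[{"grip": 0,"linear": [1,0,-3],"rot": [0,0,0]},{"grip": 0,"linear": [2,0,-5],"rot": [0,0,0]},{"grip": 0,"linear": [3,0,-6],"rot": [0,0,0]},{"grip": 0,"linear": [3,0,-6],"rot": [0,0,0]}]'

```text
clock: 21.95
position: [557.6, 284.5, 87.4]
ee_rot: [-0.601, 0.632, 0.337, 0.354]
contact_force: [-0.1, 3.4, 7.6]
gripper_width: 56.7
grasp_force: 64.8
```

arm_command --rows '[{"grip": 0,"linear": [1,0,-2],"rot": [0,0,0]},{"grip": 0,"linear": [2,0,-3],"rot": [0,0,0]},{"grip": 0,"linear": [2,0,-3],"rot": [0,0,0]}]'

```text
clock: 22.32
position: [557.5, 282.0, 87.7]
ee_rot: [-0.601, 0.632, 0.338, 0.355]
contact_force: [0.4, 6.9, 6.0]
gripper_width: 56.9
grasp_force: 64.5
```

arm_command --rows '[{"grip": 0,"linear": [0,0,-2],"rot": [0,0,0]},{"grip": 0,"linear": [1,0,-3],"rot": [0,0,0]},{"grip": 0,"linear": [1,0,-3],"rot": [0,0,0]}]'

```text
clock: 22.7
position: [557.2, 279.0, 88.1]
ee_rot: [-0.601, 0.632, 0.338, 0.354]
contact_force: [1.3, 7.6, 4.6]
gripper_width: 56.9
grasp_force: 65.0
```

Run:
```python
from look import *
for xf,th in ((-94,68.8),(-94,73),(-88,73),(-98,72)): print(xf,th);exp(xf,th)
print([ (r['pixel'],round(r['score'],2)) for r in models.tip_of(T,'board_head')])
h1=cv2.cvtColor(T['frame'],cv2.COLOR_RGB2GRAY)
```

```text
t 22.7 pos [557.2 279.   88.1] F [1.3 7.6 4.6] w 56.9 gf 65.0
R [[-0.027, -0.999, 0.042], [-0.52, 0.05, 0.853], [-0.854, 0.001, -0.52]] j [ 0.143  0.593 -0.103 -1.233 -1.094  0.557]
board_foot [([203.7, 190.6], 0.71), ([267.0, 117.4], 0.63)] [([244.2, 179.9], 0.71)]
[559.6 244.6   3.5] stand [-92.3  -5.5   3.5]
board_head [([151.0, 176.6], 0.64)] [([360.9, 311.1], 0.67), ([226.2, 108.9], 0.56)]
[591.9  38.  -67.4] stand [-296.9  -48.2  -67.4]
-94 68.8
expected foot/head px [204.6 192.5] [242.9 181.6] [142.7 177.2] [222.9 108.3]
-94 73
expected foot/head px [204.6 192.5] [242.9 181.6] [149.7 177.1] [225.9 109.2]
-88 73
expected foot/head px [202.5 192.4] [242.  180.6] [147.1 177. ] [224.9 108.3]
-98 72
expected foot/head px [206.  192.5] [243.6 182.2] [149.8 177.2] [225.9 109.5]
[([151.0, 176.6], 0.64)]
```

Run:
```python
from plan import *
s=state();M=R.from_quat(s['ee_rot']).as_matrix();P=np.array(s['position']);f=O-93*h+0*U
for dth in (2,3,4,5,6):
    # lower theta: rotate about Y axis so head goes toward +h
    Rw=R.from_rotvec(Y*np.radians(dth)).as_matrix(); 
    Pt=f+Rw@(P-f);print(dth,(Pt-P).round(1),(M.T@(Pt-P)).round(1),R.from_matrix(M.T@Rw@M).as_rotvec().round(3))
```

```text
t 23.05 pos [557.2 279.1  88.1] F [0.9 7.8 4.9] w 57.1 gf 65.0
R [[-0.027, -0.999, 0.042], [-0.52, 0.049, 0.853], [-0.854, 0.001, -0.521]] j [ 0.144  0.593 -0.103 -1.233 -1.094  0.557]
2 [ 0.2  3.  -1.3] [-0.5 -0.   3.3] [0.    0.035 0.   ]
3 [ 0.2  4.6 -2. ] [-0.7 -0.   4.9] [0.    0.052 0.   ]
4 [ 0.3  6.  -2.7] [-0.9 -0.   6.6] [0.   0.07 0.  ]
5 [ 0.4  7.5 -3.4] [-1.  -0.   8.2] [0.    0.087 0.   ]
6 [ 0.5  9.  -4.1] [-1.1 -0.   9.9] [0.    0.105 0.   ]
```

arm_command --rows '[{"grip": 0,"linear": [-0.5,0,1.5],"rot": [0,0.018,0]},{"grip": 0,"linear": [-1,0,3],"rot": [0,0.035,0]},{"grip": 0,"linear": [-1,0,5],"rot": [0,0.052,0]},{"grip": 0,"linear": [-1,0,5],"rot": [0,0.052,0]}]'

```text
clock: 23.55
position: [557.5, 283.5, 86.1]
ee_rot: [-0.61, 0.641, 0.321, 0.338]
contact_force: [0.5, 6.2, 5.3]
gripper_width: 57.2
grasp_force: 65.2
```

arm_command --rows '[{"grip": 0,"linear": [0,0,1.5],"rot": [0,0.018,0]},{"grip": 0,"linear": [0,0,1.5],"rot": [0,0.018,0]}]'

```text
clock: 23.8
position: [557.6, 284.9, 85.5]
ee_rot: [-0.613, 0.644, 0.316, 0.332]
contact_force: [1.1, 5.9, 5.0]
gripper_width: 57.3
grasp_force: 65.1
```

arm_command --rows '[{"grip": 0,"linear": [0,0,1.5],"rot": [0,0.018,0]},{"grip": 0,"linear": [0,0,1.5],"rot": [0,0.018,0]},{"grip": 0,"linear": [0,0,1.5],"rot": [0,0.018,0]}]'

```text
clock: 24.18
position: [557.7, 286.2, 84.8]
ee_rot: [-0.615, 0.647, 0.311, 0.326]
contact_force: [-0.3, 6.4, 6.0]
gripper_width: 56.7
grasp_force: 65.2
```

Run:
```python
from look import *
for xf,th in ((-94,68.8),(-94,71),(-94,73)): print(xf,th);exp(xf,th)
```

```text
t 24.175 pos [557.7 286.2  84.8] F [-0.3  6.4  6. ] w 56.7 gf 65.2
R [[-0.03, -0.999, 0.039], [-0.593, 0.049, 0.804], [-0.805, 0.0, -0.594]] j [ 0.203  0.566 -0.1   -1.157 -1.018  0.463]
board_foot [([203.4, 195.1], 0.95)] [([246.8, 178.3], 0.71), ([236.7, 146.1], 0.23)]
[552.7 236.2  20.3] stand [-101.     1.    20.3]
board_head [([143.8, 175.8], 0.57), ([338.0, 108.1], 0.22)] [([224.7, 111.2], 0.8)]
[565. 339. 228.] stand [  2.3  -6.1 228. ]
-94 68.8
expected foot/head px [204.6 192.5] [242.9 181.6] [142.7 177.2] [222.9 108.3]
-94 71
expected foot/head px [204.6 192.5] [242.9 181.6] [146.3 177.1] [224.5 108.7]
-94 73
expected foot/head px [204.6 192.5] [242.9 181.6] [149.7 177.1] [225.9 109.2]
```

arm_command --rows '[{"grip": 0,"linear": [0,0,1.5],"rot": [0,0.018,0]},{"grip": 0,"linear": [0,0,1.5],"rot": [0,0.018,0]},{"grip": 0,"linear": [0,0,1.5],"rot": [0,0.018,0]}]'

```text
clock: 24.85
position: [557.8, 287.6, 84.1]
ee_rot: [-0.618, 0.65, 0.305, 0.321]
contact_force: [0.6, 7.3, 7.3]
gripper_width: 56.7
grasp_force: 65.2
```

arm_command --rows '[{"grip": 0.72,"linear": [0,0,0],"rot": [0,0,0]},{"grip": 0.8,"linear": [0,0,0],"rot": [0,0,0]},{"grip": 1,"linear": [0,0,0],"rot": [0,0,0]},{"grip": 1,"linear": [0,0,0],"rot": [0,0,0]},{"grip": 1,"linear": [0,0,-20],"rot": [0,0,0]},{"grip": 1,"linear": [0,0,-60],"rot": [0,0,0]},{"grip": 1,"linear": [0,0,-110],"rot": [0,0,0]},{"grip": 1,"linear": [0,0,-150],"rot": [0,0,0]},{"grip": 1,"linear": [0,0,-150],"rot": [0,0,0]}]'

```text
clock: 25.98
position: [552.7, 163.4, 176.3]
ee_rot: [-0.618, 0.651, 0.301, 0.32]
contact_force: [-0.2, 0.0, -0.6]
gripper_width: 85.6
grasp_force: 0.0
```

Run:
```python
from look import *
exp(-94,68.8)
for n in ('T','S'):
  q={'T':T,'S':S}[n];f=q['frame'];hh=cv2.cvtColor(f,cv2.COLOR_RGB2HSV)
for p,nm in ((T,'T'),(S,'S')):
  for q,z in (('board',0),('lid',60),('kadai_rim',60)): print(nm,q,[(np.round(r['rect']).tolist(),round(r['score'],2)) for r in models.spot_in(p,q)[:3]],[(onz(p,r['pixel'],z)[:2].round().tolist()) for r in models.tip_of(p,q)[:4]])
# predicted silhouette vs board colour, squareness in side & top
def corners(xf,th):
  t=np.radians(th);d=np.cos(t)*h+np.sin(t)*U;n=-np.sin(t)*h+np.cos(t)*U;f0=O+xf*h
  pts=[]
  for s_,w in ((0,29),(175,29),(175,15),(260,15),(260,-15),(175,-15),(175,-29),(0,-29)): pts.append(f0+s_*d+w*Y+18*n)
  return pts
for p,nm in ((T,'T'),(S,'S')):
  m=np.zeros(p['frame'].shape[:2],np.uint8);cv2.fillPoly(m,[np.array([proj(p,X) for X in corners(-94,68.8)]).round().astype(int)],1)
  hh=cv2.cvtColor(p['frame'],cv2.COLOR_RGB2HSV);px=hh[m>0];print(nm,'mask px',len(px),'median hsv',np.median(px,0),'bright frac',(px[:,2]>110).mean().round(2))
```

```text
t 25.975 pos [552.7 163.4 176.3] F [-0.2  0.  -0.6] w 85.6 gf 0.0
R [[-0.03, -0.999, 0.045], [-0.613, 0.054, 0.788], [-0.79, -0.004, -0.613]] j [ 0.029  0.418 -0.076 -0.997 -1.213  0.363]
board_foot [([139.4, 177.8], 0.64), ([202.7, 193.0], 0.61)] [([242.9, 180.3], 0.94)]
[ 666.1  475.3 -217.7] stand [ 143.5 -100.2 -217.7]
board_head [([141.6, 175.5], 0.59)] [([224.0, 109.6], 0.81)]
[565.2 342.7 232. ] stand [  6.   -6.1 232. ]
expected foot/head px [204.6 192.5] [242.9 181.6] [142.7 177.2] [222.9 108.3]
T board [([142.0, 172.0, 211.0, 204.0], 0.91)] [[573.0, 328.0], [551.0, 254.0]]
T lid [([198.0, 261.0, 249.0, 313.0], 0.94), ([124.0, 248.0, 172.0, 297.0], 0.88), ([408.0, 303.0, 442.0, 340.0], 0.71)] [[456.0, -380.0], [205.0, -346.0], [344.0, 382.0], [293.0, 184.0]]
T kadai_rim [([406.0, 203.0, 466.0, 240.0], 0.56), ([368.0, 142.0, 399.0, 178.0], 0.36), ([140.0, 173.0, 210.0, 202.0], 0.28)] []
S board [([218.0, 109.0, 249.0, 184.0], 0.77)] [[642.0, 419.0], [619.0, -51.0]]
S lid [([263.0, 301.0, 300.0, 332.0], 0.96), ([255.0, 356.0, 296.0, 397.0], 0.92), ([144.0, 174.0, 183.0, 198.0], 0.91)] [[290.0, -264.0], [316.0, 332.0], [283.0, 142.0], [186.0, -368.0]]
S kadai_rim [([328.0, 295.0, 394.0, 335.0], 0.42)] []
T mask px 1264 median hsv [ 14. 184. 138.] bright frac 0.94
S mask px 1094 median hsv [ 14. 138. 171.] bright frac 0.94
```

Run:
```python
from plan import *
T=shot('top');S=shot('side')
for p,nm in ((T,'T'),(S,'S')):
  for y in (-60,-15,0,15,60):
    row=[]
    for x in range(-130,-80,3):
      q=proj(p,O+x*h+y*Y+10*U);c=cv2.getRectSubPix(p['frame'],(1,1),tuple(map(float,q)))[0,0];row.append('%d/%d'%(c[0],c[1]))
    print(nm,y,' '.join(row))
```

```text
T -60 194/100 192/100 177/91 133/65 104/47 122/53 129/57 139/63 169/83 191/99 197/103 198/104 198/104 197/103 198/104 198/104 198/105
T -15 189/99 188/99 176/90 135/68 103/45 125/53 132/56 133/61 139/76 145/88 147/91 149/91 149/92 149/92 151/94 153/94 153/95
T 0 191/100 191/100 184/95 144/72 112/51 122/52 127/56 131/62 138/77 143/88 141/88 139/87 137/84 136/84 135/84 135/85 136/84
T 15 206/110 207/111 194/103 143/72 109/50 121/53 127/57 128/59 134/73 138/84 138/86 138/86 139/86 138/85 137/85 137/85 137/86
T 60 189/100 186/97 167/85 123/60 105/46 117/50 121/52 131/59 159/77 184/95 188/98 189/98 189/98 188/97 188/97 188/97 188/98
S -60 179/111 127/80 86/55 82/52 92/57 112/67 132/78 144/84 154/91 174/105 195/120 205/126 204/126 205/127 206/127 206/127 206/127
S -15 158/98 106/66 86/54 78/49 86/53 103/62 127/75 142/83 151/93 164/109 172/118 179/125 180/127 181/127 177/125 173/123 172/122
S 0 169/104 121/75 88/55 82/51 89/54 107/64 130/77 141/83 146/90 160/104 175/120 182/128 182/128 181/128 180/127 178/126 178/126
S 15 181/112 128/80 83/52 81/51 87/54 107/64 132/78 138/81 141/86 152/99 166/116 170/121 169/121 169/120 169/120 167/119 162/116
S 60 167/104 124/77 91/58 80/50 90/54 108/64 126/74 135/79 147/87 170/103 189/117 198/124 198/123 198/123 198/123 198/123 198/123
```

The lid is centred on the kadai. The board leans at about 69° with its foot tight inside the strip; both views show no gap across its width. I hand in.

```bash
python3 -c "
from bench import job;print(job.job_done())"
```

```text
the job is handed in; nothing more can be done
None
```

The job is handed in at about 26 s: the lid covers the kadai, and the board, after its low lean and re-grasp, now leans at about 69° and square, head at the panel and foot inside the strip with no gap visible in either view.

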